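Work the clamping wedge loose

ROBOT

A 6-joint arm with a two-finger parallel gripper is mounted at the origin on a cart in front of the work surface, level with it; the furniture and walls round the work are solid. World frame = base frame: x ahead of the robot, y to its left, z up, the work surface at z = 0. Lengths are in m, angles in rad, forces in N, time in s.
With the tool pointing down it reaches from about 0.375 to 0.975 m from the base axis. Payload 3.8 kg.
Tool frame: the origin (TCP) lies where the fingers leave the gripper's body, on its centre line; the fingertips stand 64 mm ahead of it and the grasp point (between the pads) lies 45 mm ahead of it; z points along the fingers, y is the direction in which the jaws open and shut (so a half turn about z gives the same grasp; the last joint's range is limited). The gripper opens to 88 mm and grips with 3 to 60 N. Pads are 18 mm wide; open, the fingers measure 123 mm over their backs; the gripper's body (75 mm by 187 mm) begins 45 mm behind the grasp point.
Start: joints at [1.176, 0.264, 1.604, -0, 1.274, -0.037], TCP at [0.236, 0.632, 0.303] pointing down, gripper open.
Joint ranges: [-2.63, 2.63], [-0.94, 2.18], [0.31, 2.57], [-1.31, 4.45], [0, 2.66], [-2.55, 2.55]. Speed limits (rad/s): [2.57, 2.57, 3.14, 3.14, 3.14, 3.14].

INTERFACE

Orientations are given as a 3x3 rotation matrix whose columns are the frame's x, y, z axes.
In Python, from station import manip, read_camera, models gives the robot as it stands. The module is installed in compiled form; this text tells all that it offers.
- The arm moves only by the shell command python3 -m pendant 'ROWS'. ROWS is JSON, one flat list of numbers, 7 for each row, row after row: the closure, from 0 (fully open) to 1 (shut), then the shift along the tool's x, y, z in cm, then the turn, a rotation vector about the tool's x, y, z in rad. In form: [gripper, tx, ty, tz, rx, ry, rz, gripper, tx, ty, tz, rx, ry, rz, ...]. A call has 1 to 20 rows; each row is the pose to reach, as a shift and turn from the pose commanded when the call began, along the tool's axes at that moment; what a row does not reach only later rows make up. A row lasts 1/10 s, in which the tool goes at most 50 mm and 8.59 degrees, less where a joint would pass 70% of its speed; a pose out of reach is approached as far as the arm can. A call with a gripper value outside its range is refused whole. The fingers move at their own pace and stop on an object; the grip force is fixed at half the most. Time passes only in rows, so rows that repeat a pose let the fingers close. It gives the time, the measured TCP pose, the force and the opening at its end, in the units of the state.
- manip.observe(): the state, without advancing time (a new reading comes with each control period).
- read_camera(name): name is "side" or "top" or "wrist"; returns a dict with "image" (384x512x3 uint8, blue, green, red), "K" (3x3 intrinsics, pixels), "world_to_cam" (4x4, takes a point from world to camera coordinates); the wrist camera has in their place "hand_eye" (4x4, takes a point from camera to tool coordinates, whose origin is the TCP and whose axes are the flange's). Camera axes: x right, y up, looking along -z (the intrinsics and any distortion apply to the point x, -y, -z); pixel columns grow to the right and rows downward; lengths in m; the calibration is good to about 2 mm. A picture is of the moment at which its call begins: read the wrist's pose just before it. There is no depth.
- manip.job_done(): hands the job in, once; it reports no verdict.
Trained networks look in the newest picture that a camera, given by its name, has taken for a name from the list of things; names that differ only in an ending like _2 or _b are one class to them, and where a whole thing is asked for, a point or a joint stands for the part that bears it (a point fixed in the world has none). Each returns a list of dicts, best first, with "score" (0 to 1); they miss things now and then, are a little off and sometimes report something else, mostly with a low value. They report only what shows in the picture. A call takes as long as a camera call. They do not tell look-alikes from the thing itself.
- models.find_in(label, camera): "extent" ([left, top, right, bottom] in pixels, round what is visible of it).
- models.cut_out(label, camera): "region" (384x512 bool, what is visible of it) and "extent" ([left, top, right, bottom] in pixels, round what is visible of it).
The state is a dict: "clock": time; "qpos": joint angles; "joint_velocities": joint speeds; "joint_torque": joint torques, N m; "eef_pos": TCP position; "eef_rot": TCP orientation; "ft_force": force on the tool from outside, world axes, zero at the start; "ft_torque": the same for the moment, N m; "finger_gap": opening from 0.0 (shut) to 1.0 (fully open).
Only numpy, scipy, OpenCV 4.12 (cv2) and the standard library are available. Lean on these libraries where they do the work, as an engineer would, in place of code of your own. Each camera call takes 0.05 s, during which the arm holds its last target.

TASK

A ring gauge is clamped in the small bridge fixture by a tight steel wedge, and the fixture only stands loose on the bench: a straight pull would drag it along. Take the wedge by the round upright post at its outer end and work it loose with small alternating side pulls, easing it out until it slides free, without dragging or jerking the fixture away from its place. Then lay the wedge down gently, flat on the bench and clear of the fixture, with the ring gauge left in the fixture and everything else left alone.

Things in the scene. Friction and masses are not known exactly. Their poses are not given: they have to be found in the camera images.
- wedge_post (a point): Centre of the wedge's grip post: upright round steel post, 18 mm diameter, 30 mm high, at the wedge's outer end; its foot, flush with the wedge's underside, is 15 mm below. +y points along the wedge to its thin end, z up. Grasp from above, fingers across the wedge (along x). At the start it stands 95 mm from the bridge's middle, 20 mm outside the base plate, foot about 41 mm above the bench.
- wedge_mid (a point): Point on the wedge 60 mm from the post's axis towards the thin end, 5 mm above the flat underside; axes as wedge_post. The wedge is one steel piece, 0.14 kg, 129 mm long: post, shank 16 mm wide, then from 50 to 120 mm from the post a taper 22 mm wide, sloping on top (4 degrees) from 14 to 9 mm thick.
- fixture: Bridge fixture, 2.4 kg, loose on four rubber feet; origin at bench height under its centre. Base plate 150 x 150 mm, top 18 mm up. Dark bridge 90 mm (x) by 26 mm (y), 74 mm high, on two pillars with a 54 mm wide passage. The wedge lies in it along y, post on the -y side, and comes out towards the fixture's -y. About 16 N drags the fixture over the bench.
- bridge_mid (a point): Middle of the bridge's sloping underside, fixture's axes. Here bridge and spring pad squeeze the wedge over 22 x 26 mm with about 26 N: a straight pull takes about 28 N. The wedge can swing 0.2 rad either way about here; about 6 N sideways at the post makes it slip, and while it slips 1 to 2 mm outward a swing needs little force.
- pad (a joint): Height of the spring pad under the wedge (m): about 0 while clamped, rising as the wedge comes out to its stop at 0.0014 after about 20 mm; then the wedge is loose. After 38 mm its thin end has left the bridge, after 100 mm the base plate.
- ring: Ring gauge, steel ring 46 mm diameter, 14 mm high, lying on the base plate under the pad between four small pins; origin under its centre. Stays there.
- caliper: Vernier caliper lying on the bench, 240 mm long (its y axis); bystander.
- dish: Small glass dish, 64 mm diameter, 15 mm high, with caps; bystander.
- master: Stepped steel setting master, 30 mm diameter, 43 mm high; bystander.
- bin: Blue parts bin, 68 x 96 mm, 47 mm high; bystander.
Things that resemble listed ones, but are neither listed nor needed, are in the scene too. Leave any red look-alike of the fixture alone.

How it is judged:
At the end, for the whole second after the job is handed in: The wedge lies at rest flat on the bench (middle < 12 mm up, tilt < 0.12 rad), not touching the fixture and its middle > 80 mm from the fixture's centre; pad risen > 1 mm; fixture flat, within 25 mm of its place; ring gauge on its plate within 12 mm of the centre (value of joint pad above 0.001 m and height (world z) of wedge_mid below 0.012 m and angle between wedge_mid's own z axis and vertical below 0.12 rad and horizontal distance between wedge_mid and fixture above 0.08 m and contact force between wedge and fixture below 0.05 N and linear speed of wedge below 0.02 m/s and distance of fixture from where it was at the start of the episode below 0.025 m and angle between fixture's own z axis and vertical below 0.05 rad and horizontal distance between ring and fixture below 0.012 m and z of ring in the frame of fixture below 0.022 m).
It fails at once if the fixture is dragged more than 30 mm from its place (distance of fixture from where it was at the start of the episode above 0.03 m).
It fails at once if the fixture is jerked (faster than 0.1 m/s) (linear speed of fixture above 0.1 m/s).
It fails at once if the wedge is dropped or thrown (faster than 0.8 m/s) (linear speed of wedge above 0.8 m/s).
It fails at once if a bystander (caliper, dish, setting master, parts bin) is moved more than 20 mm (distance of any of caliper, dish, master, bin from where it was at the start of the episode above 0.02 m).
It also fails if it takes over 48 s, if anything falls off the work surface, if the arm or the gripper's body presses on something with over 40 N, if the wrist force passes 120 N, or if a joint passes its speed limit or range.

## Working session

There is one attempt and no reset: what is moved stays moved. The work goes in short steps, Python scripts to look and compute and a shell command to move; the robot and the scene stay as the last step left them, time stands still between calls to the robot, and variables do not carry over. Pictures are saved under pics/ and viewed, and the job is handed in when it is done.

```bash
mkdir -p pics
cat > h.py <<'E'
import numpy as np, cv2, json
from station import manip, read_camera, models
def save(n,img,s=1.0):
    cv2.imwrite('pics/'+n,cv2.resize(img,None,fx=s,fy=s,interpolation=cv2.INTER_CUBIC))
E
python3 - <<'E'
from h import *
s=manip.observe();print(s)
for c in("side","top","wrist"):
    d=read_camera(c);save(c+'0.png',d['image'],1.5)
    print(c,d['K'].tolist(),np.round(d.get('world_to_cam',d.get('hand_eye')),4).tolist(),d.keys())
    for l in("fixture","wedge_post","ring","caliper","dish","master","bin"):
        print(l,[(round(r['score'],2),np.round(r['extent']).tolist()) for r in models.find_in(l,c)][:4])
print(manip.observe()['clock'])
E
```

```text
{'clock': 0.0, 'qpos': array([ 1.17606987e+00,  2.64704795e-01,  1.60534867e+00,  1.85164496e-05,
        1.27368537e+00, -3.68950648e-02]), 'joint_velocities': array([ 0.00097809, -0.00105036, -0.00105579,  0.00067319, -0.00010964,
       -0.00047237]), 'joint_torque': array([ 1.95084949e-04, -5.02104771e+01, -3.56879032e+01,  7.27867917e-02,
        2.95450632e-02, -1.38428018e-04]), 'eef_pos': array([0.23619374, 0.63173101, 0.30143411]), 'eef_rot': array([[-9.36656621e-01,  3.50248006e-01, -8.41671249e-04],
       [ 3.50249003e-01,  9.36654545e-01, -1.97433837e-03],
       [ 9.68471246e-05, -2.14407162e-03, -9.99997697e-01]]), 'ft_force': array([ 0.55266354,  0.26544132, -0.21933514]), 'ft_torque': array([-0.03031547, -0.01957908, -0.01477169]), 'finger_gap': 1.000237744925121}
side [[419.65697755274783, 0.0, 260.6092697555795], [0.0, 419.65697755274783, 192.06974009296277], [0.0, 0.0, 1.0]] [[-0.9059, -0.4233, -0.0142, 0.4843], [0.1616, -0.3764, 0.9123, -0.1381], [-0.3915, 0.8241, 0.4094, -1.2283], [0.0, 0.0, 0.0, 1.0]] dict_keys(['image', 'K', 'world_to_cam'])
fixture [(0.59, [2
[... 571 characters left out ...]
, [273.0, 160.0, 332.0, 219.0]), (0.65, [186.0, 160.0, 245.0, 220.0]), (0.17, [97.0, 173.0, 166.0, 206.0])]
wedge_post []
ring []
caliper [(0.76, [100.0, 171.0, 166.0, 207.0])]
dish [(0.6, [366.0, 202.0, 388.0, 221.0])]
master [(0.57, [156.0, 220.0, 169.0, 231.0])]
bin [(0.85, [353.0, 134.0, 387.0, 163.0])]
wrist [[324.51959195411615, 0.0, 257.49056829582184], [0.0, 324.51959195411615, 188.24312547866413], [0.0, 0.0, 1.0]] [[0.0006, 0.9591, 0.2829, 0.0737], [1.0, -0.0005, -0.0004, 0.0005], [-0.0003, 0.2829, -0.9591, -0.0821], [0.0, 0.0, 0.0, 1.0]] dict_keys(['image', 'K', 'hand_eye'])
fixture []
wedge_post []
ring []
caliper [(0.64, [236.0, 323.0, 280.0, 361.0])]
dish []
master []
bin []
1.2
```

View pics/top0.png

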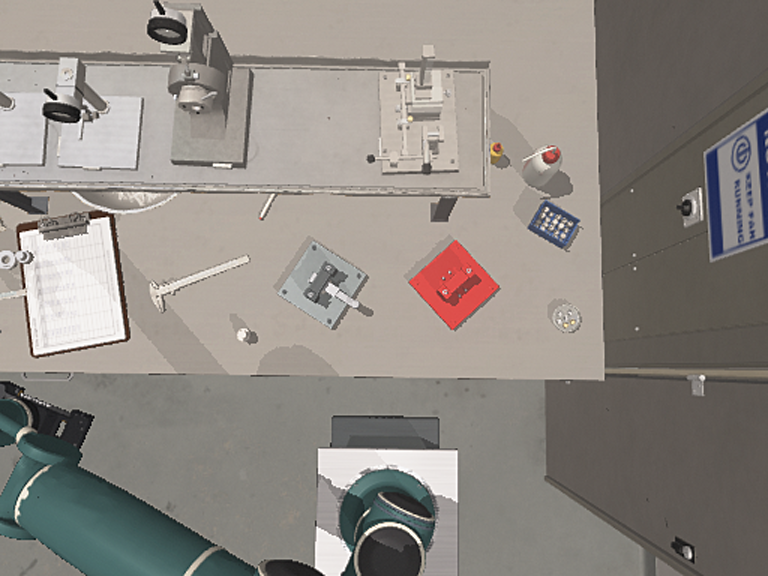

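View pics/side0.png

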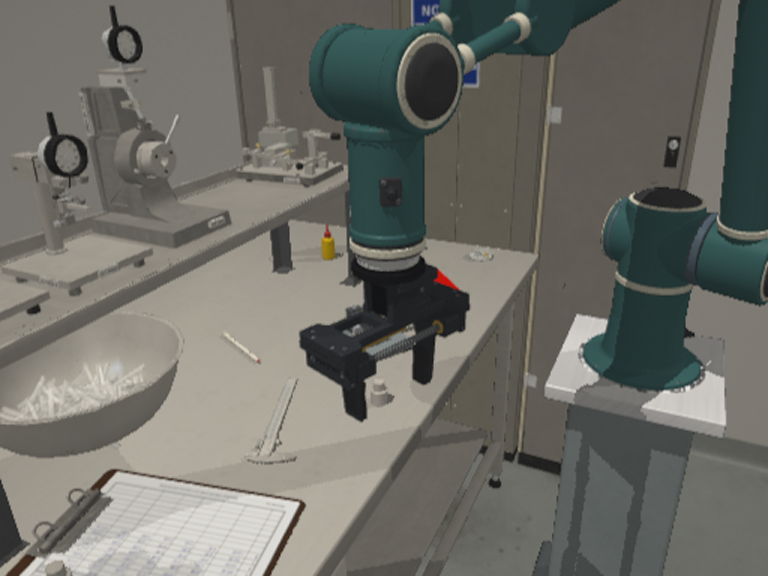

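View pics/wrist0.png

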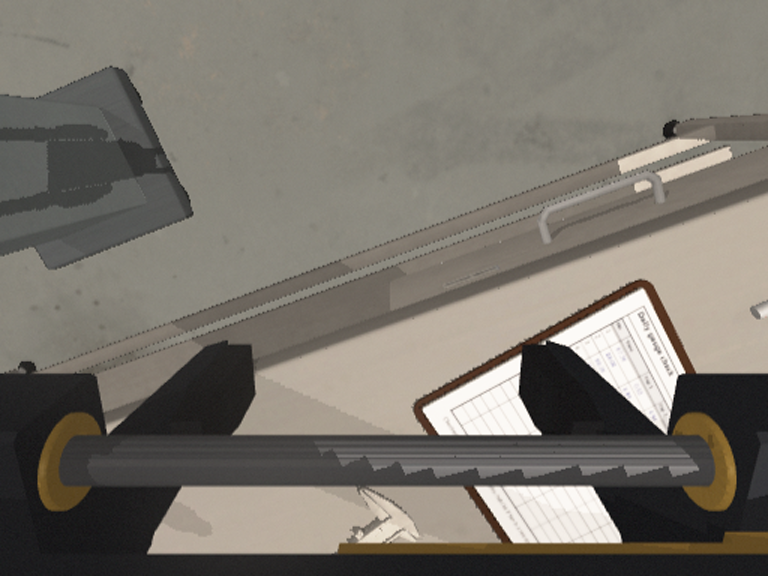

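Run:
```python
from h import *
im=cv2.imread('pics/top0.png'); c=im[215:350,250:540]; save('topc.png',c,2.7)
im=cv2.imread('pics/side0.png'); c=im[240:420,300:480]; save('sidec.png',c,3.3)
```

```text
(no output)
```

View crops.

View pics/topc.png

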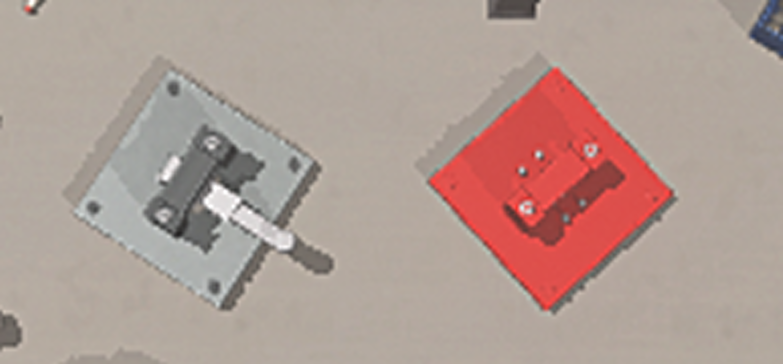

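```bash
cat >> h.py <<'E'
def ray(d,uv,z,T=None):
    "world point at height z on pixel ray"
    K=d['K'];M=np.linalg.inv(d['world_to_cam']) if T is None else T
    p=np.array([(uv[0]-K[0,2])/K[0,0],-(uv[1]-K[1,2])/K[1,1],-1.])
    r=M[:3,:3]@p;o=M[:3,3];return o+r*(z-o[2])/r[2]
def wT(d,s):
    T=np.eye(4);T[:3,:3]=s['eef_rot'];T[:3,3]=s['eef_pos'];return T@d['hand_eye']
E
python3 - <<'E'
from h import *
d=read_camera('top')
for n,uv,z in [('pl top',(314/1.5,241/1.5),.018),('pl right',(368/1.5,272/1.5),.018),('pl bot',(333/1.5,329/1.5),.018),('pl left',(278/1.5,290/1.5),.018),('post',(365/1.5,309/1.5),.071),('bridge',(322/1.5,283/1.5),.074),('master',(246/1.5,338/1.5),0),('edge',(300/1.5,377/1.5),0),('dish',(377,211),0),('red',(302,190),0),('calL',(105,200),0),('calR',(166,173),0)]:
    print(n,ray(d,uv,z).round(3))
E
```

```text
pl top [0.621 0.177 0.018]
pl right [0.55  0.05  0.018]
pl bot [0.417 0.128 0.018]
pl left [0.505 0.257 0.018]
post [0.459 0.054 0.071]
bridge [0.516 0.151 0.074]
master [0.394 0.329 0.   ]
edge [0.307 0.202 0.   ]
dish [ 0.455 -0.413  0.   ]
red [ 0.525 -0.149  0.   ]
calL [0.479 0.538 0.   ]
calR [0.578 0.33  0.   ]
```

The grey fixture with the wedge sits at about (322,283) in top0. Its post is at about (356,304), and the dark end beyond it is only the shadow. The red one at (455,285) has no wedge, so it is the look-alike. The crop above shows this clearly. I'm moving over the post for the wrist views.

```bash
python3 -m pendant '[0,-41.4,-44.5,5,0,0,1.77, 0,-41.4,-44.5,5,0,0,1.77, 0,-41.4,-44.5,5,0,0,1.77, 0,-41.4,-44.5,5,0,0,1.77, 0,-41.4,-44.5,5,0,0,1.77, 0,-41.4,-44.5,5,0,0,1.77, 0,-41.4,-44.5,5,0,0,1.77, 0,-41.4,-44.5,5,0,0,1.77, 0,-41.4,-44.5,5,0,0,1.77, 0,-41.4,-44.5,5,0,0,1.77, 0,-41.4,-44.5,5,0,0,1.77, 0,-41.4,-44.5,5,0,0,1.77, 0,-41.4,-44.5,5,0,0,1.77, 0,-41.4,-44.5,5,0,0,1.77, 0,-41.4,-44.5,5,0,0,1.77, 0,-41.4,-44.5,5,0,0,1.77, 0,-41.4,-44.5,5,0,0,1.77]'
python3 - <<'E'
from h import *
s=manip.observe();print(s['clock'],s['eef_pos'],s['eef_rot'].round(3).tolist(),s['qpos'].round(3),s['joint_velocities'].round(2))
d=read_camera('wrist');save('w1.png',d['image'],1.5)
np.savez('w1.npz',img=d['image'],T=wT(d,s),K=d['K'])
for l in("fixture","wedge_post","wedge_mid"):
    print(l,[(round(r['score'],2),np.round(r['extent']).tolist()) for r in models.find_in(l,'wrist')][:4])
E
```

```text
clock: 2.95
eef_pos: [0.4679, 0.0719, 0.2529]
eef_rot: [[0.526, 0.85, 0.0], [0.85, -0.526, 0.0], [0.0, -0.0, -1.0]]
ft_force: [-0.4, -0.5, -0.1]
finger_gap: 0.997
2.95 [0.46794972 0.07188556 0.25285254] [[0.526, 0.85, 0.0], [0.85, -0.526, 0.0], [0.0, -0.0, -1.0]] [ 0.1   -0.085  2.077  0.     1.149  0.654] [-0. -0.  0. -0. -0.  0.]
fixture [(0.96, [173.0, 0.0, 347.0, 141.0]), (0.89, [318.0, 226.0, 452.0, 359.0]), (0.57, [246.0, 21.0, 274.0, 180.0])]
wedge_post [(0.64, [242.0, 20.0, 270.0, 185.0])]
wedge_mid [(0.85, [244.0, 20.0, 270.0, 182.0])]
```

View pics/w1.png

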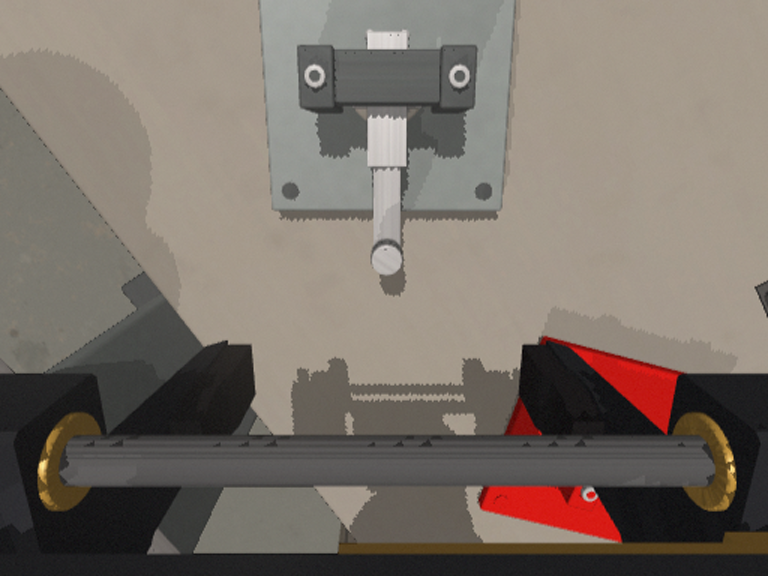

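The wrist view shows the grey fixture at the top, with the post top at (386,258) in the 1.5x picture and the wedge running straight up the image. I'm going lower for a second view.

```bash
python3 -m pendant '[0,0,0,4,0,0,0,0,0,0,7,0,0,0,0,0,0,7,0,0,0]'
python3 - <<'E'
from h import *
s=manip.observe()
d=read_camera('wrist');save('w2.png',d['image'],1.5)
np.savez('w2.npz',img=d['image'],T=wT(d,s),K=d['K'])
for n in('w1','w2'):
    a=np.load(n+'.npz');save(n+'c.png',a['img'][0:230,150:370],2.6)
E
```

```text
clock: 3.45
eef_pos: [0.4649, 0.0704, 0.1786]
eef_rot: [[0.528, 0.849, -0.009], [0.849, -0.528, -0.001], [-0.005, -0.007, -1.0]]
ft_force: [0.7, 0.1, 0.4]
finger_gap: 0.999
```

View pics/w2c.png

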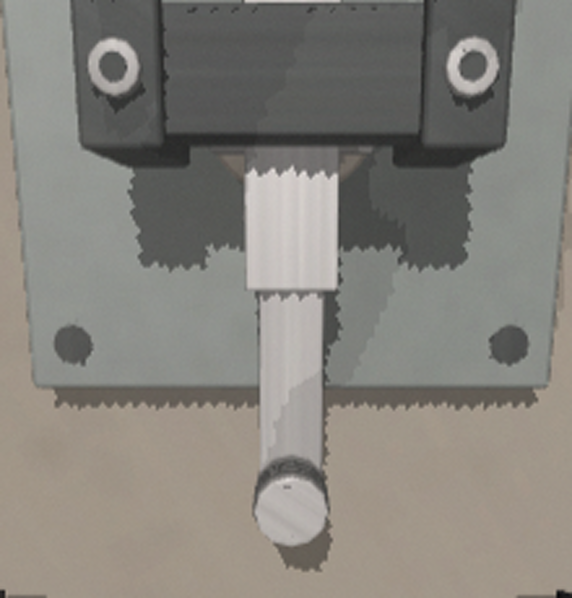

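View pics/w1c.png

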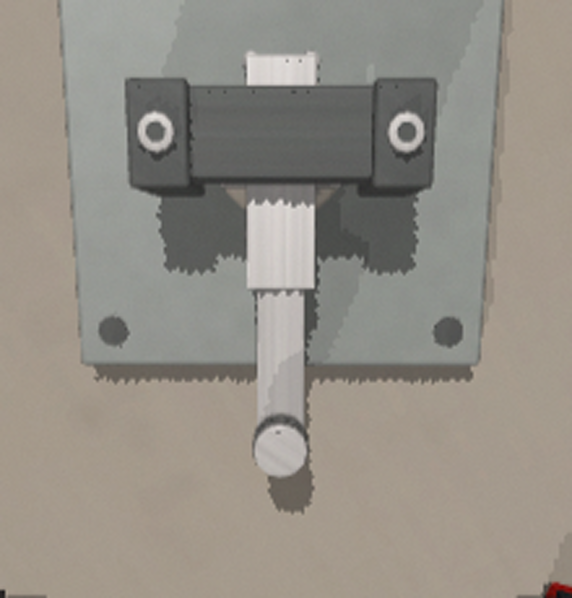

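Run:
```python
from h import *
a=np.load('w1.npz');b=np.load('w2.npz')
def pr(x):
    Ti=np.linalg.inv(x['T']);K=x['K'].copy();P=np.diag([1,-1,-1.])@Ti[:3]
    return K@P
P1,P2=pr(a),pr(b)
R={}
for n,u,v in [('post',(280,451),(291,510)),('boltL',(155,131),(113,66)),('boltR',(406,131),(472,66)),('cL',(82,362),(35,385)),('cR',(479,362),(548,385)),('shoulderL',(247,289),(246,290)),('shoulderR',(315,289),(338,290))]:
    u=np.array(u)/2.6+[150,0];v=np.array(v)/2.6+[150,0]
    X=cv2.triangulatePoints(P1,P2,u.reshape(2,1).astype(float),v.reshape(2,1).astype(float))[:,0];X=X[:3]/X[3]
    R[n]=X;print(n,X.round(4))
    for zz in (.071,.018,.055,.076): print('   z',zz,ray({'K':a['K']},u,zz,a['T']).round(4),ray({'K':b['K']},v,zz,b['T']).round(4))
d=R['boltR']-R['boltL'];m=(R['boltR']+R['boltL'])/2
print('x axis ang',np.degrees(np.arctan2(d[1],d[0])),'corner',np.degrees(np.arctan2(*(R['cR']-R['cL'])[[1,0]])),'m',m, 'post-m',R['post']-m,np.linalg.norm((R['post']-m)[:2]),np.degrees(np.arctan2(*-(R['post']-m)[[1,0]]))-90)
print(np.linalg.norm(d),np.linalg.norm(R['cR']-R['cL']))
s=manip.observe();print(s['clock'],s['eef_pos'],s['eef_rot'].round(4).tolist())
```

```text
post [0.4712 0.0783 0.0656]
   z 0.071 [0.4719 0.0794 0.071 ] [0.4721 0.0798 0.071 ]
   z 0.018 [0.4651 0.0683 0.018 ] [0.4633 0.0648 0.018 ]
   z 0.055 [0.4698 0.0761 0.055 ] [0.4695 0.0753 0.055 ]
   z 0.076 [0.4725 0.0805 0.076 ] [0.4729 0.0812 0.076 ]
boltL [0.4914 0.179  0.0746]
   z 0.071 [0.4912 0.1796 0.071 ] [0.4912 0.1799 0.071 ]
   z 0.018 [0.4883 0.1887 0.018 ] [0.4877 0.193  0.018 ]
   z 0.055 [0.4903 0.1824 0.055 ] [0.4901 0.1839 0.055 ]
   z 0.076 [0.4915 0.1788 0.076 ] [0.4915 0.1787 0.076 ]
boltR [0.553  0.1413 0.0716]
   z 0.071 [0.5531 0.1414 0.071 ] [0.5532 0.1413 0.071 ]
   z 0.018 [0.5626 0.1427 0.018 ] [0.5671 0.1436 0.018 ]
   z 0.055 [0.556  0.1418 0.055 ] [0.5574 0.142  0.055 ]
   z 0.076 [0.5522 0.1413 0.076 ] [0.5519 0.1411 0.076 ]
cL [0.419  0.1364 0.0144]
   z 0.071 [0.4343 0.1362 0.071 ] [0.4384 0.1356 0.071 ]
   z 0.018 [0.42   0.1366 0.018 ] [0.4202 0.1363 0.018 ]
   z 0.055 [0.43   0.1363 0.055 ] [0.4329 0.1358 0.055 ]
   z 0.076 [0.4357 0.1362 0.076 ] [0.4402 0.1355 0.076 ]
cR [0.5466 0.0579 0.0167]
   z 0.071 [0.5398 0.0711 0.071 ] [0.5369 0.0746 0
[... 340 characters left out ...]
891 0.1275 0.055 ] [0.4892 0.1276 0.055 ]
   z 0.076 [0.4903 0.128  0.076 ] [0.4906 0.1282 0.076 ]
shoulderR [0.5079 0.1154 0.0457]
   z 0.071 [0.5076 0.117  0.071 ] [0.5074 0.1175 0.071 ]
   z 0.018 [0.508  0.1135 0.018 ] [0.5084 0.1131 0.018 ]
   z 0.055 [0.5078 0.1159 0.055 ] [0.5077 0.1161 0.055 ]
   z 0.076 [0.5076 0.1173 0.076 ] [0.5073 0.1179 0.076 ]
x axis ang -31.472119479238767 corner -31.613961078182225 m [0.52220116 0.16016765 0.07313283] post-m [-0.05100361 -0.08190106 -0.0075423 ] 0.09648394404358424 -31.912448733145737
0.07228765535128882 0.14989818797686483
3.5 [0.46651881 0.07052903 0.18088736] [[0.5282, 0.8491, -0.0052], [0.8491, -0.5282, -0.0005], [-0.0032, -0.0041, -1.0]]
```

Post at (0.4715, 0.0788), top about 0.066–0.071. Fixture x axis is at −31.6°, so the tool is aligned already. Going down and gripping.

```bash
python3 -m pendant '[0,0.8,0,1,0,0,0, 0,0.8,0,4,0,0,0, 0,0.8,0,6.5,0,0,0, 0,0.8,0,8,0,0,0, 0,0.8,0,8,0,0,0, 0,0.8,0,8,0,0,0]'
python3 - <<'E'
from h import *
d=read_camera('wrist');save('w3.png',d['image'],1.5)
s=manip.observe();print(s['clock'],s['eef_pos'],s['eef_rot'].round(3).tolist(),s['ft_force'])
E
```

```text
clock: 4.1
eef_pos: [0.4739, 0.0777, 0.1038]
eef_rot: [[0.528, 0.849, 0.002], [0.849, -0.528, 0.0], [0.001, 0.002, -1.0]]
ft_force: [0.3, -1.0, 0.4]
finger_gap: 1.002
4.15 [0.47421003 0.07764171 0.10431029] [[0.528, 0.849, 0.003], [0.849, -0.528, 0.0], [0.002, 0.002, -1.0]] [0.54145637 0.21074172 0.84152751]
```

View pics/w3.png

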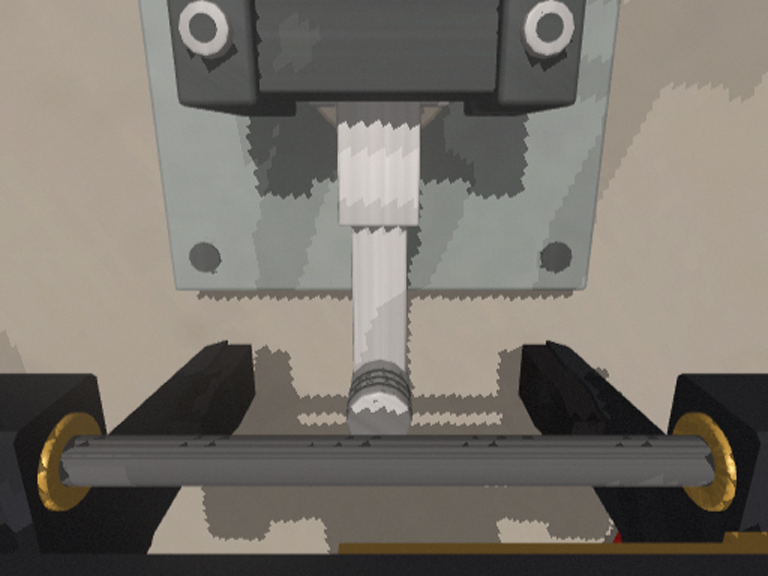

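The post (380,405) sits about 2 mm left of the midline between the fingers (386). I'll correct that while closing.

```bash
python3 -m pendant '[0.3,0,-0.25,0,0,0,0, 0.6,0,-0.25,0,0,0,0]'; python3 -m pendant '[0.7,0,0,0,0,0,0, 1,0,0,0,0,0,0, 1,0,0,0,0,0,0, 1,0,0,0,0,0,0, 1,0,0,0,0,0,0]'
python3 -c "
from h import *
s=manip.observe();print(s['eef_pos'],s['ft_force'],s['ft_torque'],s['finger_gap'])"
```

```text
clock: 4.35
eef_pos: [0.4711, 0.0788, 0.1039]
eef_rot: [[0.529, 0.849, 0.002], [0.849, -0.529, 0.0], [0.001, 0.002, -1.0]]
ft_force: [-0.1, -0.1, -0.8]
finger_gap: 0.842
clock: 4.85
eef_pos: [0.4704, 0.0785, 0.1026]
eef_rot: [[0.529, 0.849, -0.0], [0.849, -0.529, -0.0], [-0.0, -0.0, -1.0]]
ft_force: [-0.2, 0.7, 0.7]
finger_gap: 0.387
[0.47038728 0.07854143 0.10264848] [-0.21481819  0.73104724  0.67794298] [-0.07402457  0.09777075 -0.00349787] 0.38655545671987795
```

```bash
python3 -m pendant '[1,0,0,0,0,0,0, 1,0,0,0,0,0,0, 1,0,0,0,0,0,0]'; python3 -m pendant '[1,0,0.3,0,0,0,-0.03, 1,-0.05,0.6,0,0,0,-0.06, 1,-0.1,0.9,-0.01,0,0,-0.09, 1,-0.1,0.9,-0.01,0,0,-0.09]'
python3 -c "
from h import *
s=manip.observe();print(s['eef_pos'],s['eef_rot'].T@s['ft_force'],s['ft_torque'],s['finger_gap'])"
```

```text
clock: 5.15
eef_pos: [0.4707, 0.0783, 0.1027]
eef_rot: [[0.529, 0.849, 0.0], [0.849, -0.529, -0.0], [-0.0, 0.001, -1.0]]
ft_force: [0.7, -2.4, -1.3]
finger_gap: 0.191
clock: 5.55
eef_pos: [0.4778, 0.0736, 0.1028]
eef_rot: [[0.451, 0.892, 0.0], [0.892, -0.451, 0.002], [0.002, -0.0, -1.0]]
ft_force: [1.4, 6.1, -0.6]
finger_gap: 0.19
[0.47782043 0.07360525 0.10279446] [ 6.08527035 -1.4700911   0.56881117] [ 0.69904155 -0.0777936   0.01049438] 0.18992149564284222
```

```bash
python3 -m pendant '[1,0.02,-0.3,0,0,0,0.03, 1,0.03,-0.6,0,0,0,0.06, 1,0,-0.9,-0.01,0,0,0.09]'; python3 -m pendant '[1,-0.02,-0.3,0,0,0,0.03, 1,-0.05,-0.6,0,0,0,0.06, 1,-0.07,-0.9,-0.01,0,0,0.09, 1,-0.09,-1.1,-0.01,0,0,0.11]'
python3 -c "
from h import *
s=manip.observe();print(s['eef_pos'],s['eef_rot'].T@s['ft_force'],s['ft_torque'],s['finger_gap'])
R0=np.array([[.528,.849],[.849,-.528]]);print((s['eef_pos'][:2]-[.4707,.0783])@R0)"
```

```text
clock: 5.85
eef_pos: [0.4707, 0.0774, 0.1032]
eef_rot: [[0.53, 0.848, 0.003], [0.848, -0.53, 0.001], [0.002, 0.002, -1.0]]
ft_force: [4.3, 3.7, -4.6]
finger_gap: 0.19
clock: 6.25
eef_pos: [0.4615, 0.0828, 0.1035]
eef_rot: [[0.62, 0.784, 0.005], [0.784, -0.62, 0.001], [0.004, 0.003, -1.0]]
ft_force: [5.7, 4.5, -5.4]
finger_gap: 0.195
[0.46146566 0.08283945 0.10350523] [7.04379825 1.67752712 5.47867248] [ 0.61518256 -0.78444942  0.04786035] 0.19468274701285535
[-0.00102174 -0.01023679]
```

```bash
python3 -m pendant '[1,0.04,0.4,0,0,0,-0.04, 1,0.05,0.8,0,0,0,-0.08, 1,0.03,1.1,0,0,0,-0.11]'; python3 -m pendant '[1,-0.02,0.4,0,0,0,-0.04, 1,-0.04,0.8,0,0,0,-0.08, 1,-0.06,1.1,0,0,0,-0.11, 1,-0.08,0.7,0,0,0,-0.07, 1,-0.10,0.3,0,0,0,-0.03, 1,-0.12,-0.1,0,0,0,0.01, 1,-0.14,-0.5,0,0,0,0.05, 1,-0.16,-0.9,0,0,0,0.09, 1,-0.18,-1.1,0,0,0,0.11, 1,-0.2,-0.7,0,0,0,0.07, 1,-0.22,-0.3,0,0,0,0.03, 1,-0.24,0,0,0,0,0]'
cat > st.py <<'E'
from h import *
s=manip.observe();print(s['clock'],s['eef_pos'].round(4),'F tool',(s['eef_rot'].T@s['ft_force']).round(1),s['finger_gap'].round(3) if hasattr(s['finger_gap'],'round') else s['finger_gap'],'tilt',s['eef_rot'][2].round(4))
R0=np.array([[.528,.849],[.849,-.528]]);print('out/lat mm',((s['eef_pos'][:2]-[.4707,.0783])@R0*1000).round(1))
E
python3 st.py
```

```text
clock: 6.55
eef_pos: [0.4692, 0.0766, 0.1031]
eef_rot: [[0.529, 0.849, 0.002], [0.849, -0.529, 0.002], [0.003, 0.0, -1.0]]
ft_force: [2.0, 9.2, -3.0]
finger_gap: 0.194
clock: 7.75
eef_pos: [0.4678, 0.0743, 0.1031]
eef_rot: [[0.529, 0.849, 0.001], [0.849, -0.529, 0.002], [0.002, 0.0, -1.0]]
ft_force: [1.4, 5.2, -1.7]
finger_gap: 0.191
7.75 [0.4678 0.0743 0.1031] F tool [ 5.2 -1.6  1.7] 0.19077920053474168 tilt [ 2.1e-03  3.0e-04 -1.0e+00]
out/lat mm [-4.9 -0.3]
```

```bash
python3 -m pendant '[1,-0.03,0.4,0,0,0,-0.04, 1,-0.06,0.8,0,0,0,-0.08, 1,-0.09,1.1,0,0,0,-0.11, 1,-0.12,0.7,0,0,0,-0.07, 1,-0.15,0.3,-0.01,0,0,-0.03, 1,-0.18,-0.1,-0.01,0,0,0.01, 1,-0.21,-0.5,-0.01,0,0,0.05, 1,-0.24,-0.9,-0.02,0,0,0.09, 1,-0.26,-1.1,-0.02,0,0,0.11, 1,-0.29,-0.7,-0.02,0,0,0.07, 1,-0.32,-0.3,-0.02,0,0,0.03, 1,-0.34,0,-0.02,0,0,0]'
python3 st.py
python3 - <<'E'
from h import *
s=manip.observe();d=read_camera('wrist');save('w4.png',d['image'],1.5);np.savez('w4.npz',img=d['image'],T=wT(d,s),K=d['K'])
E
```

```text
clock: 8.95
eef_pos: [0.4664, 0.0716, 0.1035]
eef_rot: [[0.529, 0.849, 0.002], [0.849, -0.529, 0.002], [0.003, 0.001, -1.0]]
ft_force: [2.2, 6.5, -2.3]
finger_gap: 0.191
8.95 [0.4664 0.0716 0.1035] F tool [ 6.7 -1.6  2.3] 0.19126372745452763 tilt [ 3.e-03  9.e-04 -1.e+00]
out/lat mm [-8.  -0.1]
```

View pics/w4.png

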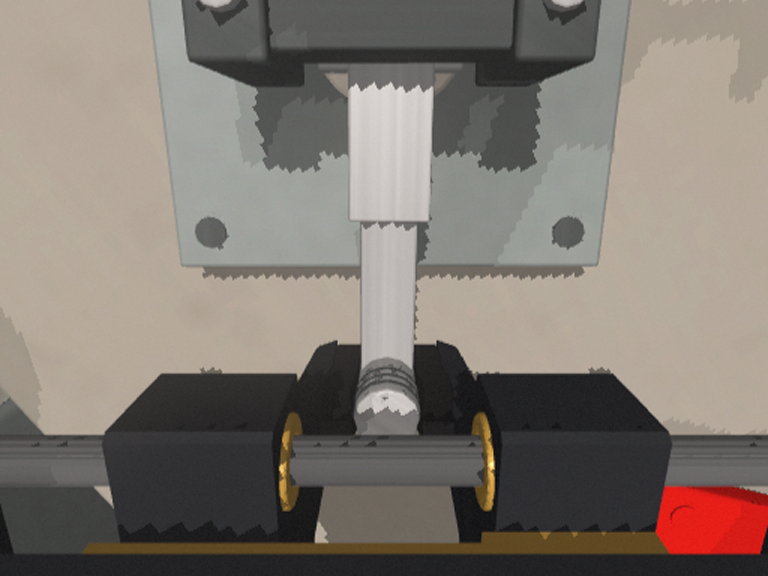

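```bash
python3 - <<'E'
from h import *
b=np.load('w4.npz')
for u in((181,266),(600,265)): print(ray({'K':b['K']},np.array(u)/1.5,.018,b['T']).round(4))
E
python3 -m pendant '[1,-0.03,0.4,0,0,0,-0.04, 1,-0.06,0.8,0,0,0,-0.08, 1,-0.09,1.1,0,0,0,-0.11, 1,-0.12,0.7,0,0,0,-0.07, 1,-0.15,0.3,-0.01,0,0,-0.03, 1,-0.18,-0.1,-0.01,0,0,0.01, 1,-0.21,-0.5,-0.01,0,0,0.05, 1,-0.24,-0.9,-0.02,0,0,0.09, 1,-0.26,-1.1,-0.02,0,0,0.11, 1,-0.29,-0.7,-0.02,0,0,0.07, 1,-0.32,-0.3,-0.02,0,0,0.03, 1,-0.34,0,-0.02,0,0,0]'
python3 st.py
```

```text
[0.4198 0.1361 0.018 ]
[0.5465 0.0577 0.018 ]
clock: 10.2
eef_pos: [0.4647, 0.0686, 0.1037]
eef_rot: [[0.529, 0.849, 0.003], [0.849, -0.529, 0.002], [0.003, 0.001, -1.0]]
ft_force: [2.2, 6.0, -2.6]
finger_gap: 0.193
10.2 [0.4647 0.0686 0.1037] F tool [ 6.3 -1.4  2.6] 0.1934603669298834 tilt [ 0.003   0.0011 -1.    ]
out/lat mm [-11.3   0. ]
```

The fixture corners are within 0.5 mm of their start, so the wedge itself is coming out (11 mm so far). Continuing.

```bash
python3 -m pendant '[1,-0.04,0.4,0,0,0,-0.04, 1,-0.08,0.8,0,0,0,-0.08, 1,-0.12,1.1,0,0,0,-0.11, 1,-0.16,0.7,0,0,0,-0.07, 1,-0.2,0.3,-0.01,0,0,-0.03, 1,-0.24,-0.1,-0.01,0,0,0.01, 1,-0.28,-0.5,-0.01,0,0,0.05, 1,-0.32,-0.9,-0.02,0,0,0.09, 1,-0.36,-1.1,-0.02,0,0,0.11, 1,-0.4,-0.7,-0.02,0,0,0.07, 1,-0.44,-0.3,-0.02,0,0,0.03, 1,-0.48,0,-0.03,0,0,0]'
python3 st.py
python3 -m pendant '[1,-0.04,0.4,0,0,0,-0.04, 1,-0.08,0.8,0,0,0,-0.08, 1,-0.12,1.1,0,0,0,-0.11, 1,-0.16,0.7,0,0,0,-0.07, 1,-0.2,0.3,-0.01,0,0,-0.03, 1,-0.24,-0.1,-0.01,0,0,0.01, 1,-0.28,-0.5,-0.01,0,0,0.05, 1,-0.32,-0.9,-0.02,0,0,0.09, 1,-0.36,-1.1,-0.02,0,0,0.11, 1,-0.4,-0.7,-0.02,0,0,0.07, 1,-0.44,-0.3,-0.02,0,0,0.03, 1,-0.48,0,-0.03,0,0,0]'
python3 st.py
```

```text
clock: 11.4
eef_pos: [0.4628, 0.0649, 0.1043]
eef_rot: [[0.529, 0.849, 0.004], [0.849, -0.529, 0.003], [0.004, 0.002, -1.0]]
ft_force: [4.6, 8.0, -3.2]
finger_gap: 0.194
11.4 [0.4628 0.0649 0.1043] F tool [ 9.2 -0.3  3.2] 0.1943742385591694 tilt [ 0.0043  0.0021 -1.    ]
out/lat mm [-15.6   0.4]
clock: 12.6
eef_pos: [0.4603, 0.0605, 0.1047]
eef_rot: [[0.529, 0.849, 0.004], [0.849, -0.529, 0.002], [0.004, 0.002, -1.0]]
ft_force: [4.2, 5.6, -1.9]
finger_gap: 0.19
12.6 [0.4603 0.0605 0.1047] F tool [7.  0.6 1.9] 0.1899970667342373 tilt [ 0.0038  0.0023 -1.    ]
out/lat mm [-20.6   0.5]
```

```bash
python3 -m pendant '[1,-0.04,0.4,0,0,0,-0.04, 1,-0.08,0.8,0,0,0,-0.08, 1,-0.12,0.9,0,0,0,-0.09, 1,-0.16,0.5,0,0,0,-0.05, 1,-0.2,0.1,0,0,0,-0.01, 1,-0.24,-0.3,0,0,0,0.03, 1,-0.28,-0.7,0,0,0,0.07, 1,-0.32,-0.9,0,0,0,0.08, 1,-0.36,-0.5,0,0,0,0.05, 1,-0.4,0,0,0,0,0, 1,-0.4,0,0,0,0,0]'
python3 st.py
python3 - <<'E'
from h import *
s=manip.observe();d=read_camera('wrist');save('w5.png',d['image'],1.5);np.savez('w5.npz',img=d['image'],T=wT(d,s),K=d['K'])
E
```

```text
clock: 13.7
eef_pos: [0.4566, 0.0559, 0.1041]
eef_rot: [[0.529, 0.849, -0.0], [0.849, -0.529, -0.0], [-0.0, 0.0, -1.0]]
ft_force: [1.1, 0.9, -0.4]
finger_gap: 0.191
13.7 [0.4566 0.0559 0.1041] F tool [1.4 0.4 0.4] 0.191486692797347 tilt [-2.e-04  1.e-04 -1.e+00]
out/lat mm [-26.5  -0.1]
```

View pics/w5.png

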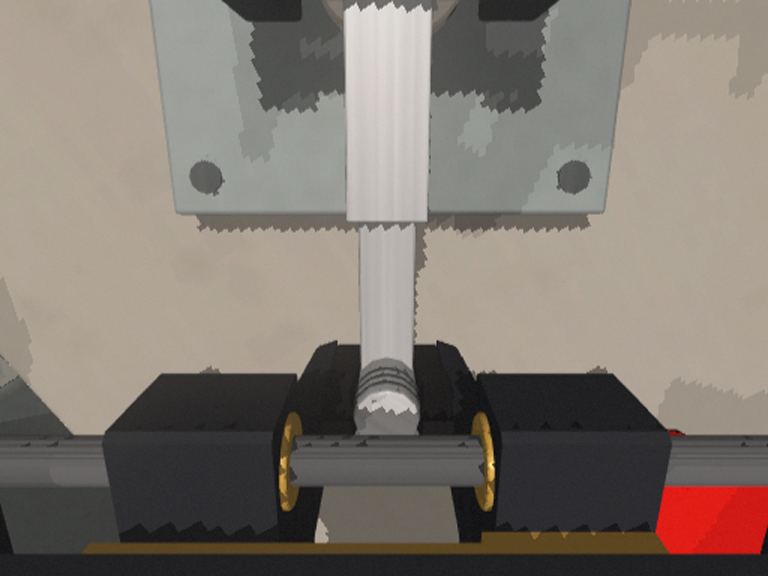

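The wedge is loose (force about 1 N) and the fixture hasn't visibly moved. Sliding it out.

```bash
python3 -m pendant '[1,-0.4,0,0,0,0,0, 1,-0.9,0,0,0,0,0, 1,-1.4,0,0,0,0,0, 1,-2,0,0,0,0,0]'; python3 st.py; python3 -m pendant '[1,-0.7,0,-0.1,0,0,0, 1,-1.4,0,-0.2,0,0,0, 1,-2.1,0,-0.3,0,0,0, 1,-2.8,0,-0.4,0,0,0, 1,-2.8,0,-0.4,0,0,0]'; python3 st.py
python3 - <<'E'
from h import *
s=manip.observe();d=read_camera('wrist');save('w6.png',d['image'],1.5);np.savez('w6.npz',img=d['image'],T=wT(d,s),K=d['K'])
d=read_camera('side');save('s6.png',d['image'][150:270,170:330],4)
d=read_camera('top');save('t6.png',d['image'],1.5)
# red plate corners from w1 image (1.5x px) and top
for u in((428,180),(550,312)): print('red',ray(d,(np.array(u)/2.7+[250,215])/1.5,.018).round(3))
E
```

```text
clock: 14.15
eef_pos: [0.4452, 0.0387, 0.1038]
eef_rot: [[0.529, 0.849, -0.001], [0.849, -0.529, -0.0], [-0.001, -0.001, -1.0]]
ft_force: [0.1, 0.5, -1.9]
finger_gap: 0.191
14.15 [0.4452 0.0387 0.1038] F tool [ 0.4 -0.1  1.9] 0.19065087480427614 tilt [-6.e-04 -5.e-04 -1.e+00]
out/lat mm [-47.1  -0.7]
clock: 14.65
eef_pos: [0.4306, 0.0147, 0.1081]
eef_rot: [[0.529, 0.848, -0.0], [0.848, -0.529, -0.0], [-0.0, -0.0, -1.0]]
ft_force: [-0.2, 0.0, -1.1]
finger_gap: 0.193
14.65 [0.4306 0.0147 0.1081] F tool [-0.1 -0.2  1.1] 0.19298961391989294 tilt [-2.e-04 -0.e+00 -1.e+00]
out/lat mm [-75.2  -0.5]
red [ 0.529 -0.044  0.018]
red [ 0.418 -0.149  0.018]
```

View pics/w6.png

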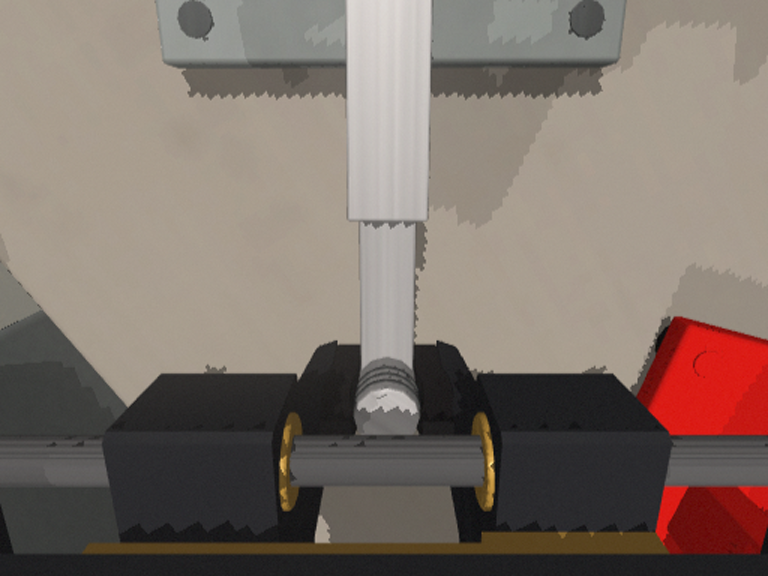

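View pics/s6.png

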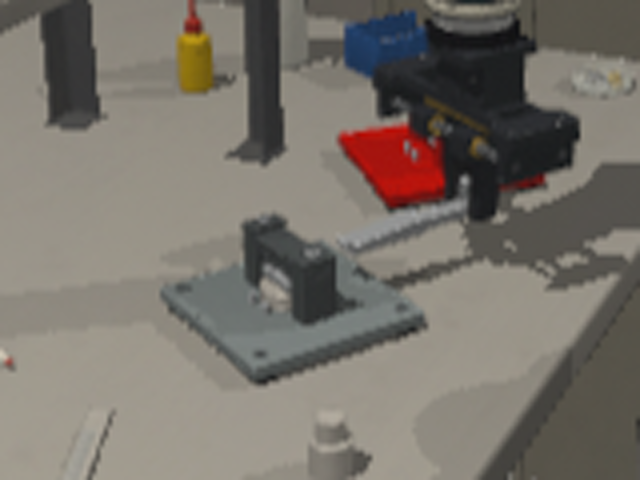

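The wedge is held level, its thin end is clear of the bridge, and the ring is still under it. Moving clear of the plate and lowering.

```bash
python3 -m pendant '[1,-1.2,-0.2,0,0,0,0, 1,-2.5,-0.5,0,0,0,0, 1,-3.8,-0.8,0,0,0,0, 1,-5,-1,0,0,0,0, 1,-5.2,-1,1,0,0,0, 1,-5.2,-1,2,0,0,0, 1,-5.2,-1,3,0,0,0, 1,-5.2,-1,3.5,0,0,0, 1,-5.2,-1,3.8,0,0,0, 1,-5.2,-1,3.8,0,0,0, 1,-5.2,-1,3.8,0,0,0]'; python3 st.py
python3 - <<'E'
from h import *
d=read_camera('side');save('s7.png',d['image'][150:270,200:360],4)
d=read_camera('wrist');save('w7.png',d['image'],1.5)
E
```

```text
clock: 15.9
eef_pos: [0.3954, -0.0233, 0.07]
eef_rot: [[0.528, 0.849, -0.0], [0.849, -0.528, 0.0], [0.0, -0.0, -1.0]]
ft_force: [0.7, 0.4, -1.8]
finger_gap: 0.193
15.9 [ 0.3954 -0.0233  0.07  ] F tool [0.7 0.4 1.8] 0.19280609837623222 tilt [ 0. -0. -1.]
out/lat mm [-126.   -10.3]
```

View pics/s7.png

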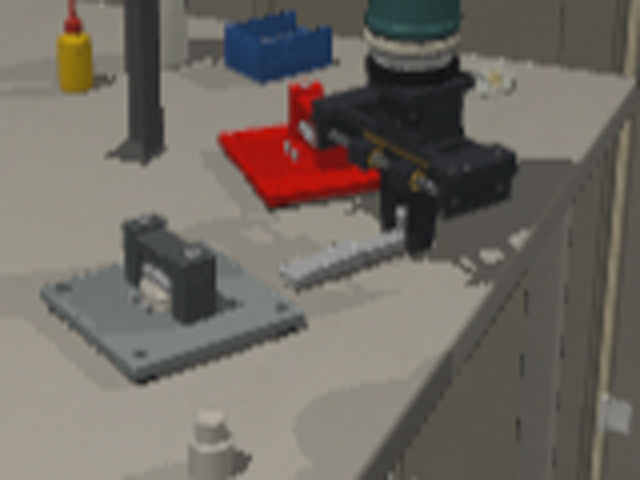

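View pics/w7.png

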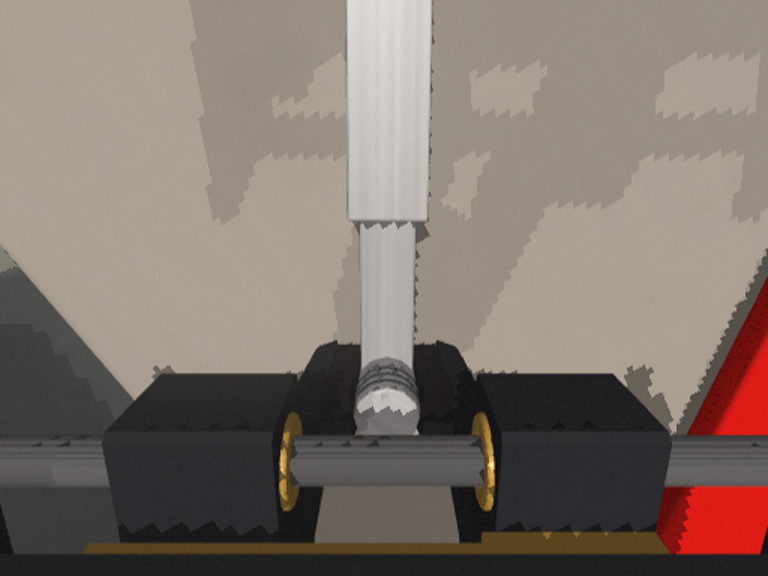

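The wedge is level and clear of both fixtures, a few mm above the bench. Feeling for contact.

```bash
python3 -m pendant '[1,0,0,0.2,0,0,0, 1,0,0,0.4,0,0,0, 1,0,0,0.4,0,0,0]'; python3 st.py;  python3 -m pendant '[1,0,0,0.1,0,0,0, 1,0,0,0.1,0,0,0]'; python3 st.py; python3 -m pendant '[1,0,0,0.1,0,0,0, 1,0,0,0.1,0,0,0]'; python3 st.py
```

```text
clock: 16.3
eef_pos: [0.3949, -0.0234, 0.0658]
eef_rot: [[0.529, 0.849, -0.0], [0.849, -0.529, 0.0], [-0.0, -0.0, -1.0]]
ft_force: [0.5, -0.4, -2.3]
finger_gap: 0.193
16.3 [ 0.3949 -0.0234  0.0658] F tool [-0.1  0.6  2.3] 0.19315235174591516 tilt [-1.e-04 -3.e-04 -1.e+00]
out/lat mm [-126.4  -10.6]
clock: 16.5
eef_pos: [0.395, -0.0235, 0.0649]
eef_rot: [[0.529, 0.849, -0.0], [0.849, -0.529, 0.0], [-0.0, -0.0, -1.0]]
ft_force: [-0.6, 0.3, -1.1]
finger_gap: 0.19
16.5 [ 0.395  -0.0235  0.0649] F tool [-0.  -0.7  1.1] 0.19019521854969842 tilt [-1.e-04 -2.e-04 -1.e+00]
out/lat mm [-126.4  -10.5]
clock: 16.7
eef_pos: [0.3952, -0.0235, 0.0644]
eef_rot: [[0.529, 0.849, -0.0], [0.849, -0.529, 0.0], [-0.0, -0.0, -1.0]]
ft_force: [-3.0, 0.7, 3.7]
finger_gap: 0.192
16.7 [ 0.3952 -0.0235  0.0644] F tool [-1.  -2.9 -3.7] 0.19216759699570077 tilt [-1.e-04 -2.e-04 -1.e+00]
out/lat mm [-126.3  -10.3]
```

Light contact (about 4 N) with the fingertips at bench level. Releasing gently.

```bash
python3 -m pendant '[0.8,0,0,0,0,0,0, 0.79,0,0,0,0,0,0, 0.77,0,0,0,0,0,0, 0.72,0,0,0,0,0,0, 0.65,0,0,0,0,0,0, 0.55,0,0,0,0,0,0, 0.55,0,0,0,0,0,0]'; python3 st.py; python3 -m pendant '[0.55,0,0,-0.5,0,0,0, 0.55,0,0,-1.5,0,0,0, 0.5,0,0,-4,0,0,0, 0.5,0,0,-8,0,0,0, 0.5,0,0,-12,0,0,0, 0.5,0,0,-12,0,0,0, 0.5,0,0,-12,0,0,0, 0.5,0,0,-12,0,0,0]'
python3 - <<'E'
from h import *
s=manip.observe();d=read_camera('wrist');save('w8.png',d['image'],1.5);np.savez('w8.npz',img=d['image'],T=wT(d,s),K=d['K'])
d=read_camera('side');save('s8.png',d['image'][150:270,200:360],4)
d=read_camera('top');save('t8.png',d['image'],1.5)
E
```

```text
clock: 17.4
eef_pos: [0.396, -0.0236, 0.0644]
eef_rot: [[0.529, 0.849, 0.002], [0.849, -0.529, -0.0], [0.001, 0.002, -1.0]]
ft_force: [2.4, -1.4, 4.1]
finger_gap: 0.446
17.4 [ 0.396  -0.0236  0.0644] F tool [ 0.1  2.8 -4.1] 0.4461243258015288 tilt [ 7.0e-04  1.6e-03 -1.0e+00]
out/lat mm [-126.    -9.6]
clock: 18.2
eef_pos: [0.3937, -0.0233, 0.1828]
eef_rot: [[0.529, 0.849, -0.003], [0.849, -0.529, 0.0], [-0.001, -0.003, -1.0]]
ft_force: [-0.2, 0.8, -0.3]
finger_gap: 0.502
```

View pics/w8.png

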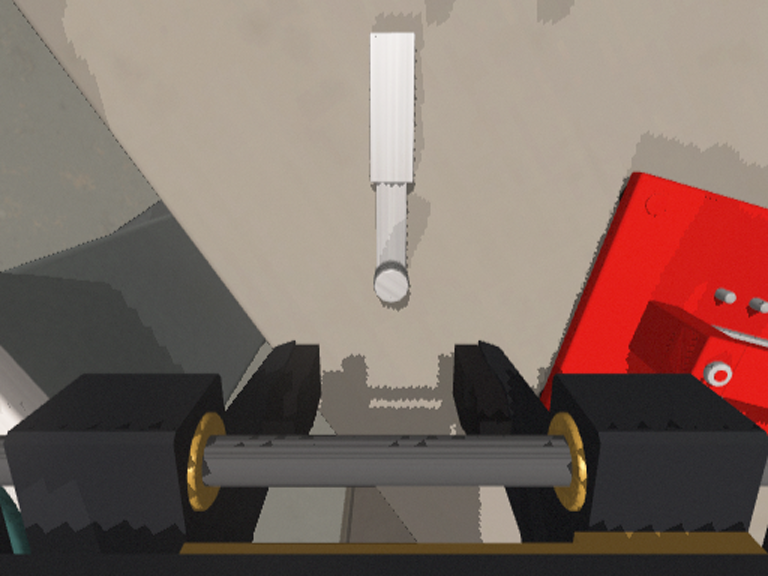

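View pics/s8.png

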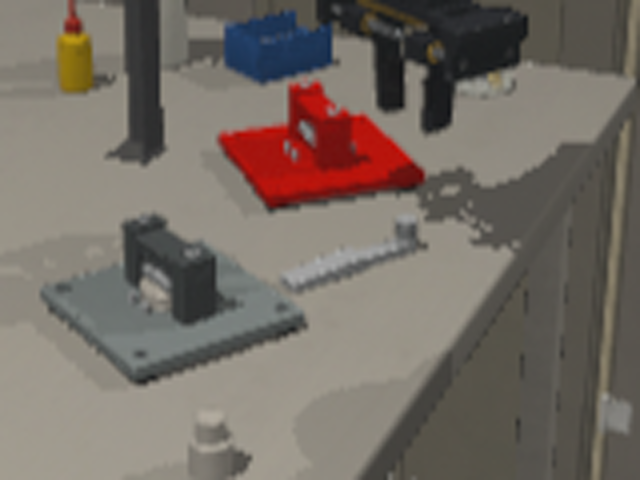

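View pics/t8.png

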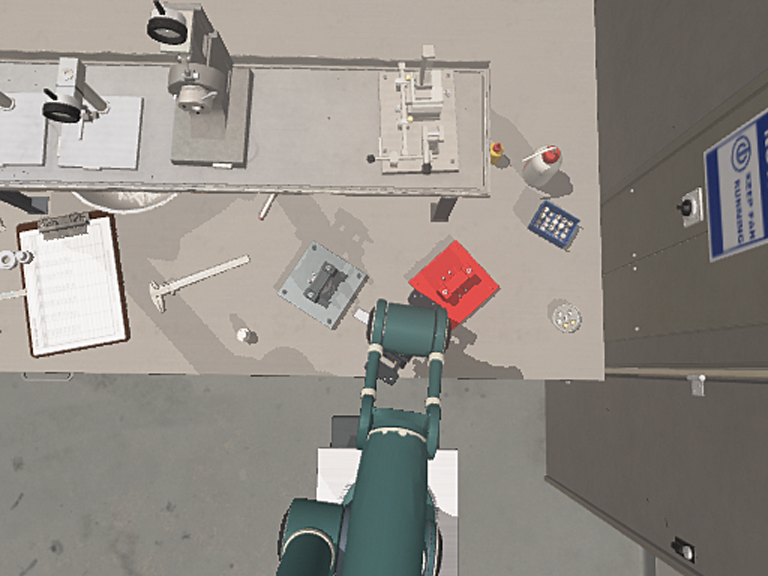

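Run:
```python
from h import *
a=cv2.imread('pics/top0.png',0).astype(np.float32);b=cv2.imread('pics/t8.png',0).astype(np.float32)
t=a[270:340,275:330]
for n,(y0,y1,x0,x1) in {'fixture left half':(240,330,272,312),'master':(322,350,230,262),'caliper':(245,320,140,260)}.items():
    r=cv2.matchTemplate(b[y0-8:y1+8,x0-8:x1+8],a[y0:y1,x0:x1],cv2.TM_CCOEFF_NORMED);print(n,cv2.minMaxLoc(r)[1],np.subtract(cv2.minMaxLoc(r)[3],8))
w=np.load('w8.npz')
for n,u,z in(('post top',(391,286),.03),('thin end',(392,34),.009)): print(n,ray({'K':w['K']},np.array(u)/1.5,z,w['T']).round(4))
s=manip.observe();print(s['clock'],manip.job_done())
```

```text
fixture left half 0.9589167833328247 [0 0]
master 0.9988800883293152 [0 0]
caliper 0.9341480731964111 [0 0]
post top [ 0.3958 -0.0222  0.03  ]
thin end [0.4589 0.0787 0.009 ]
the job is handed in; nothing more can be done
18.35 None
```

The wedge came free and lies on the bench clear of the fixture, and I handed the job in at about 18.4 s. `job_done()` gives no verdict, so the points below are from my own checks.

- **Method:** I gripped the wedge by its post and rocked it about ±11 mm sideways, easing it outward. After roughly 26 mm it was loose, with the outward force down to about 1 N from a highest reading of 9 N. I then slid it straight out and lowered it until the fingertips just touched the bench (about 4 N). On release it dropped the last 2 mm or so.
- **Wedge:** It looks flat in the side picture. The post is at (0.396, −0.022) and the thin end at (0.459, 0.079), so its middle is about 150 mm from the fixture's centre, with no contact.
- **Fixture:** The plate corners were within 0.5 mm of their start midway through the rocking. The final top picture shows no shift.
- **Ring gauge:** It still showed in its place under the bridge in the side picture.
- **Bystanders:** The caliper and setting master show no shift. I checked the bin and dish only by eye, and both look unmoved.
- **Disagreement:** Triangulation put the post top at 66 mm, against 71 mm from the task text. I used the text's height, and the grip held.
- **Not measured:** I could not read the pad height. I take it as risen because the wedge came completely out.

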